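# Check an insect cage's gate latch and record the verdict

## Robot

A 6-joint arm with a two-finger parallel gripper is mounted at the origin on the work surface. World frame = base frame: x ahead of the robot, y to its left, z up, the work surface at z = 0. Lengths are in m, angles in rad, forces in N, time in s.
With the tool pointing down it reaches from about 0.375 to 0.925 m from the base axis. Payload 5.7 kg.
Tool frame: the origin (TCP) lies between the finger pads; the fingertips stand 14 mm ahead of it and the grasp point (between the pads) lies 5 mm behind it; z points along the fingers, x is the direction in which the jaws open and shut, and the axes are right-handed (so a half turn about z gives the same grasp; the last joint's range is limited). The gripper opens to 85 mm and grips with 20 to 120 N. Pads are 22 mm wide; open, the fingers measure 114 mm over their backs; the gripper's body (76 mm by 85 mm) begins 54 mm behind the grasp point. The pads swing forward as they close: fully open they stand 13 mm farther back than shut.
Start: joints at [-1.359, 0.359, 1.51, -0, 1.272, -0.115], TCP at [0.193, -0.568, 0.245] pointing down, gripper open.
Joint ranges: [-2.97, 2.97], [-1.01, 2.36], [0.21, 2.38], [-0.96, 4.11], [0.2, 2.71], [-2.98, 2.98]. Speed limits (rad/s): [2.39, 2.39, 3.14, 3.14, 3.14, 3.14].

## Interface

Orientations are given as a unit quaternion [w, x, y, z].
In Python, from bench import * gives the robot as it stands. The module is installed in compiled form; this text tells all that it offers.
- The arm moves only by the tool arm_command, never from a script. Its argument "steps" is one flat list of numbers, 5 for each row, row after row: the closure in counts, from 0 (fully open) to 255 (shut), then the shift along the world's x, y, z in m, then the turn about the world's z in rad. In form: [fingers, dx, dy, dz, roll, fingers, dx, dy, dz, roll, ...]. A call has 1 to 12 rows; each row is the pose to reach, as a shift and turn from the pose commanded when the call began; what a row does not reach only later rows make up. A row lasts 1/10 s, in which the tool goes at most 50 mm and 8.59 degrees, less where a joint would pass 70% of its speed; a pose out of reach is approached as far as the arm can. A call with a gripper value outside its range is refused whole. The fingers move at their own pace and stop on an object; "squeeze" is the grip in N (left out, the last holds). Time passes only in rows, so rows that repeat a pose let the fingers close. It gives the time, the measured TCP pose, the force and the opening at its end, in the units of the state.
- get_obs(): the state, without advancing time (a new reading comes with each control period).
- capture(name): name is "scene" or "top"; returns the picture (384x512x3 uint8, red, green, blue); there is no depth.
- camera_model(name): a dict with "fx", "fy", "cx", "cy" (pixels), "extrinsics" (4x4, takes a point from camera to world coordinates). Camera axes: x right, y down, z forward; pixel columns grow to the right and rows downward; lengths in m; the calibration is good to about 2 mm. A picture is of the moment at which its call begins. camera_model takes no time and is no camera call.
- finish_job(): hands the job in, once; it reports no verdict.
The state is a dict: "time": time; "joint_positions": joint angles; "joint_vel": joint speeds; "effort": joint torques, N m; "position": TCP position; "orientation": TCP orientation; "ft_force": force on the tool from outside, world axes, zero at the start; "torque": the same for the moment, N m; "finger_gap": finger opening in m.
Only numpy, scipy, OpenCV 4.12 (cv2) and the standard library are available. Lean on these libraries where they do the work, as an engineer would, in place of code of your own. Each camera call takes 0.05 s, during which the arm holds its last target. There are 200 camera calls.

## Task

Check the spring latch on the insect cage's roof: with closed fingers press its blue pad slowly straight down until it clicks and stays down, but press no harder than about 12 N; if it has not clicked by the time you have steadily pressed 12 N, let it spring back, and never exceed 20 N, even against the stop after a click. Then slide the black marker on the record board onto the middle of the green plate if the latch clicked within the limit, or the red plate if it was too stiff, and let go. Leave the jar, the beaker and the tube box alone.

Things in the scene. Friction and masses are not known exactly. Their poses are not given: they have to be found in the camera images.
- cage: Insect cage, a white-framed clear box 120 x 120 x 110 mm on a 140 x 140 mm base, fixed to the bench; origin at the centre of its underside, z up, sides along x and y. On its roof a grey square housing (48 x 48 mm, top at 120 mm) surrounds the blue latch pad. Its clear gate on the +x side swings out with the pad, to 20 degrees ajar when clicked.
- latch_top (a point): Centre of the flat top of the blue latch pad (34 x 34 mm), 132 mm above the bench at rest and 12 mm above the housing; it stays proud of the housing when down. A good latch resists with a force climbing to a peak of 5 to 9 N some 2.6 mm down, then falling to nothing at 6 mm, where the pad snaps away down onto its rigid stop and stays: the click.
- latch (a joint): Travel of the latch pad downwards in m: 0 at rest, over 0.0065 clicked, 0.0078 at the stop; too noisy to judge small travels. An over-stiff latch looks the same, but stiffens by 4 to 7 N per mm after the first 1.5 mm, reaches 12 N some 2 to 3 mm down, does not click below 22 N and springs back when let go.
- record: White record board, 85 mm (x) by 190 mm (y), 12 mm thick, with a flat bar along its middle up to 16 mm, fixed to the bench; origin at the centre of its underside, z up. The black marker slides along its y axis.
- marker_mid (a point): Centre of the black marker's grip block, 37 mm above the bench: 24 mm along its x, 18 mm along its y (the sliding direction), 40 mm tall, top at 57 mm. A thin black foot, 34 x 26 mm, under it is look only. It slides along its y on a straight track with about 1.5 N of friction and stays where it is left.
- marker (a joint): Marker position along the track in m, 0 to 0.11; at 0 and 0.11 (stops) it is over the centres of the two colour plates. It grows along the marker's +y.
- green_plate: Green plate (75 x 56 mm, 2 mm thick) flat on one end of the record board: verdict 'within limits'. Origin at the centre of its underside, 12 mm above the bench. Which end is green changes.
- red_plate: Red plate of the same size on the other end: verdict 'too stiff'. Origin at the centre of its underside.
- jar: Amber jar with white cap, 54 mm wide, 75 mm tall, upright; origin at the centre of its underside. Leave it alone.
- beaker: White ceramic beaker, 56 mm wide, 60 mm tall, upright; origin at the centre of its underside. Leave it alone.
- tubebox: Closed yellow tube box 70 x 40 x 45 mm; origin at the centre of its underside. Leave it alone.
Things that resemble listed ones, but are neither listed nor needed, are in the scene too. Of the things like the record, leave any that is turquoise or yellow; of the rest the larger one is meant.

How it is judged:
By the outcome, as a careful person would: the job done as asked, in the order asked, and still so for the second after the job is handed in, with the robot touching nothing.
It also fails if it takes over 58 s, if anything falls off the work surface, if the arm or the gripper's body presses on something with over 40 N, if the wrist force passes 120 N, or if a joint passes its speed limit or range.

## Working session

There is one attempt and no reset: what is moved stays moved. The work goes in short steps, Python scripts to look and compute and a tool call to move; the robot and the scene stay as the last step left them, time stands still between calls to the robot, and variables do not carry over. Pictures are saved under pics/ and viewed, about 8 in all and at most 12, crops included, and the job is handed in when it is done.

Besides the shell and the picture viewer there is one more tool, called after "Emit:" as name(argument=value, ...), one argument or row to a line, values as JSON. arm_command: Moves the arm, as the interface text tells. Its arguments: {"type":"object","properties":{"steps":{"type":"array"},"squeeze":{"type":"number"}},"required":["steps"]}

```bash
mkdir -p pics; cat > h.py <<'E'
from bench import *
import numpy as np, cv2
def snap(n,f,box=None,s=1):
    a=capture(n); np.save('pics/'+n+'.npy',a)
    if box: a=a[box[1]:box[3],box[0]:box[2]]
    a=cv2.resize(a,None,fx=s,fy=s,interpolation=cv2.INTER_CUBIC)
    cv2.imwrite('pics/'+f,a[:,:,::-1])
def ray(n,u,v,z):
    m=camera_model(n);E=np.array(m['extrinsics'])
    d=E[:3,:3]@np.array([(u-m['cx'])/m['fx'],(v-m['cy'])/m['fy'],1]);o=E[:3,3]
    return (o+d*(z-o[2])/d[2]).round(4)
def proj(n,p):
    m=camera_model(n);E=np.array(m['extrinsics'])
    q=E[:3,:3].T@(np.array(p)-E[:3,3]);return (q[0]/q[2]*m['fx']+m['cx'],q[1]/q[2]*m['fy']+m['cy'])
E
python3 - <<'E'
from h import *
snap('scene','s1.png',s=1.5);snap('top','t1.png',s=1.5)
for n in('scene','top'):
    m=camera_model(n);print(n,m['fx'],m['cx'],m['cy'],np.round(m['extrinsics'],3).tolist())
print(get_obs())
E
```

```text
scene 374.75956112217875 249.28379024962226 192.21400965124678 [[-0.719, 0.437, -0.54, 1.091], [0.694, 0.428, -0.578, 0.532], [-0.021, -0.791, -0.611, 0.747], [0.0, 0.0, 0.0, 1.0]]
top 359.3958526100066 250.0494848697911 188.0720051260955 [[-0.016, -0.998, 0.068, 0.459], [-1.0, 0.016, -0.004, -0.043], [0.003, -0.068, -0.998, 1.027], [0.0, 0.0, 0.0, 1.0]]
{'time': 0.1, 'joint_positions': array([-1.35910623e+00,  3.59505414e-01,  1.51133123e+00,  1.83713812e-05,
        1.27247719e+00, -1.15102033e-01]), 'joint_vel': array([ 5.64098472e-04, -7.92576473e-04, -3.43920301e-03, -8.07893276e-05,
       -2.39635992e-03, -7.37828576e-05]), 'effort': array([-5.09570164e-04, -5.28654349e+01, -2.79348332e+01, -1.95370922e-04,
        5.04282187e-03,  1.09274202e-05]), 'position': array([ 0.19247787, -0.56767155,  0.2444918 ]), 'orientation': array([-5.84941109e-04,  8.12711659e-01, -5.82665443e-01, -6.31295844e-04]), 'ft_force': array([ 0.11110745, -0.07498722,  0.44306476]), 'torque': array([-0.00970162,  0.00794914,  0.00433781]), 'finger_gap': 0.08554838064472345}
```

View pics/s1.png

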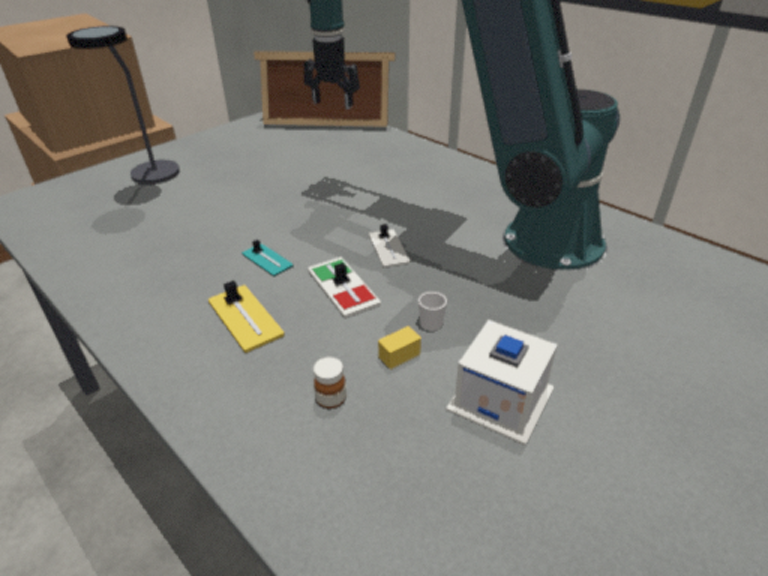

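View pics/t1.png

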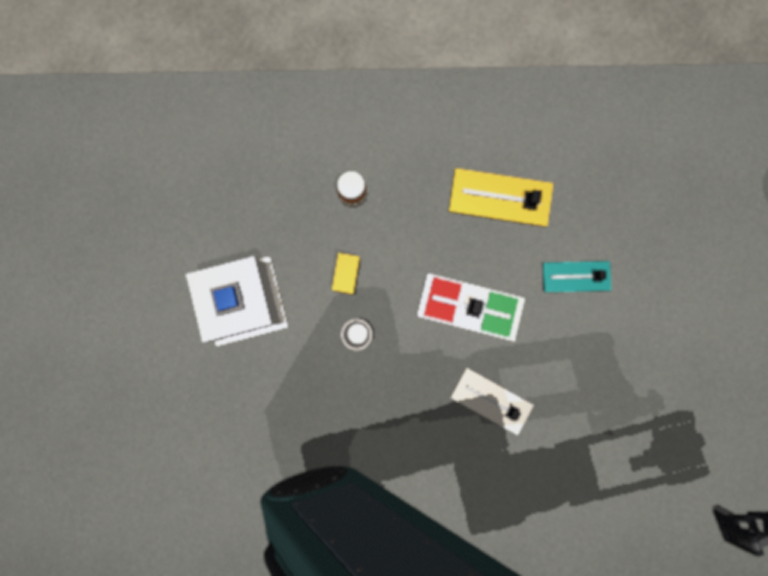

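The scene picture shows the cage with its blue pad at about (510,346). In the top picture the pad is at (226,298). The white red/green record is at (471,307), its red plate at (443,299), its green plate at (500,313) and the marker at (475,307), near mid-track.

```bash
cat > m.py <<'E'
from h import *
def blob(n,f,box):
    a=np.load('pics/'+n+'.npy').astype(int);k=np.zeros(a.shape[:2],np.uint8)
    x0,y0,x1,y1=box;k[y0:y1,x0:x1]=f(*[a[y0:y1,x0:x1,i] for i in range(3)])
    c,l,s,ce=cv2.connectedComponentsWithStats(k);i=1+s[1:,4].argmax()
    r=cv2.minAreaRect(np.argwhere(l==i)[:,::-1].astype(np.float32));return ce[i],s[i,4],r
red=lambda r,g,b:(r>120)&(g<90)
grn=lambda r,g,b:(g>r+40)&(g>b+25)
blu=lambda r,g,b:(b>r+60)
E
python3 - <<'E'
from m import *
for nm,f,bx,z in(('red',red,(270,170,360,240),.014),('grn',grn,(270,170,360,240),.014),('blu',blu,(120,160,200,240),.130),('blk',lambda r,g,b:(r+g+b<120),(290,190,340,220),.057)):
    c,n,r=blob('top',f,bx);print(nm,c,n,r[1:],ray('top',*c,z),'rectc',ray('top',*r[0],z),[ray('top',*p,z)[:2].tolist() for p in cv2.boxPoints(r)])
for nm,f,bx,z in(('red',red,(200,170,260,215),.014),('grn',grn,(200,165,250,195),.014),('blu',blu,(320,220,356,245),.130)):
    c,n,r=blob('scene',f,bx);print(nm,c,n,ray('scene',*c,z),'rectc',ray('scene',*r[0],z))
# jar, beaker, box approx; cage roof corners
for p in((350,185),(356,334),(346,273)):print(ray('top',p[0]/1.5,p[1]/1.5,.05))
for p in((186,272),(254,257),(272,326),(204,342)):print('roof',ray('top',p[0]/1.5,p[1]/1.5,.11))
E
```

```text
red [296.39130435 192.16149068] 161 ((17.258220672607422, 10.590271949768066), 11.309932708740234) [ 0.5145 -0.1778  0.014 ] rectc [ 0.5135 -0.1781  0.014 ] [[0.5041, -0.151], [0.5333, -0.1576], [0.523, -0.2052], [0.4937, -0.1985]]
grn [332.74603175 209.21768707] 441 ((19.402849197387695, 25.708772659301758), 14.03624439239502) [ 0.4647 -0.279   0.014 ] rectc [ 0.4648 -0.2789  0.014 ] [[0.437, -0.2427], [0.5069, -0.2624], [0.4928, -0.3151], [0.423, -0.2952]]
blu [149.83240223 198.73743017] 179 ((13.339459419250488, 13.339459419250488), 75.96376037597656) [0.4976 0.2038 0.13  ] rectc [0.4978 0.2039 0.13  ] [[0.5102, 0.2241], [0.5178, 0.1918], [0.4854, 0.1837], [0.4778, 0.2159]]
blk [314.33333333 204.375     ] 24 ((2.6303837299346924, 8.219949722290039), 9.462322235107422) [ 0.4783 -0.2197  0.057 ] rectc [ 0.4792 -0.2197  0.057 ] [[0.469, -0.2141], [0.4908, -0.2183], [0.4895, -0.2253], [0.4677, -0.221]]
red [230.13043478 199.66304348] 92 [ 0.5122 -0.1761  0.014 ] rectc [ 0.5122 -0.1755  0.014 ]
grn [215.38202247 181.58426966] 89 [ 0.4827 -0.2831  0.014 ] rectc [ 0.4829 -0.283   0.014 ]
blu [339.45679012 230.2345679 ] 162 [0.4992 0.2069 0.13  ] rectc [0.4992 0.2061 0.13  ]
[ 0.7054 -0.0038  0.05  ]
[ 0.4324 -0.011   0.05  ]
[0.5432 0.0056 0.05  ]
roof [0.5441 0.2754 0.11  ]
roof [0.568  0.1595 0.11  ]
roof [0.4499 0.1291 0.11  ]
roof [0.4248 0.2441 0.11  ]
```

Emit:
arm_command(
  steps=[255,0.035,0.035,0,0,255,0.07,0.07,0,0,255,0.105,0.105,0,0,255,0.14,0.14,0,0,255,0.175,0.175,0,0,255,0.21,0.21,0,0,255,0.245,0.245,0,0,255,0.28,0.28,0,-0.05,255,0.305,0.32,0,-0.1,255,0.305,0.365,0,-0.1,255,0.305,0.41,0,-0.1,255,0.305,0.455,0,-0.1],
  squeeze=30,
)

```text
time: 1.3
position: [0.4972, -0.1113, 0.2448]
orientation: [0.0, 0.783, -0.623, -0.0]
ft_force: [0.2, 0.9, -0.2]
finger_gap: -0.0003
```

Emit:
arm_command(
  steps=[255,0,0.045,0,0,255,0,0.09,0,0,255,0,0.135,0,0,255,0,0.18,0,0,255,0,0.225,0,0,255,0,0.265,-0.01,0,255,0,0.295,-0.03,0,255,0,0.31,-0.05,0,255,0.001,0.317,-0.065,0,255,0.001,0.317,-0.07,0,255,0.001,0.317,-0.07,0,255,0.001,0.317,-0.07,0],
)

```text
time: 2.5
position: [0.4989, 0.2033, 0.1757]
orientation: [-0.0, 0.782, -0.623, 0.0]
ft_force: [-0.9, -0.2, -0.1]
finger_gap: -0.0004
```

```bash
python3 - <<'E'
from h import *
o=get_obs();print(o['position'],o['ft_force'],o['time'])
snap('scene','s2.png',(290,170,400,300),5)
E
```

```text
[0.49888469 0.20329951 0.17573005] [-0.88261305 -0.16283693 -0.11940668] 2.5
```

View pics/s2.png

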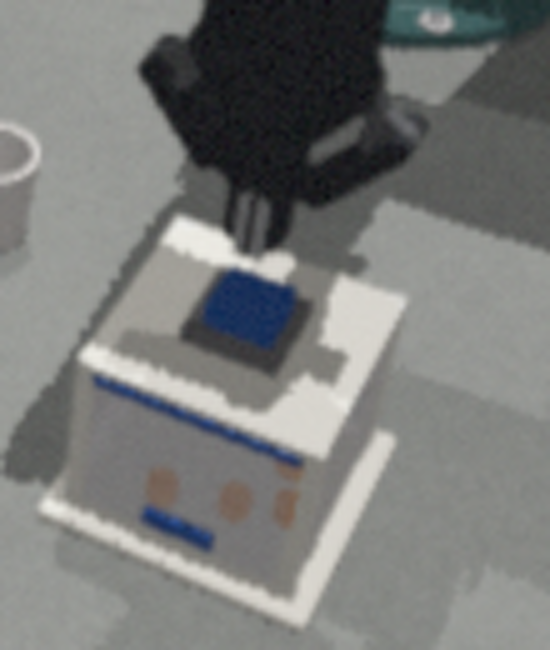

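Emit:
arm_command(
  steps=[255,0,0.001,-0.01,0,255,0,0.001,-0.018,0,255,0,0.001,-0.023,0,255,0,0.001,-0.025,0,255,0,0.001,-0.026,0,255,0,0.001,-0.026,0,255,0,0.001,-0.026,0],
)

```text
time: 3.25
position: [0.4988, 0.2048, 0.1494]
orientation: [-0.0, 0.783, -0.623, 0.0]
ft_force: [-0.3, -0.7, -0.6]
finger_gap: 0.0
```

```bash
python3 - <<'E'
from h import *
for _ in range(4):
    o=get_obs();print(o['position'],o['ft_force'],o['time'])
print(proj('scene',(.499,.204,.1617)))
E
```

```text
[0.49878572 0.20484304 0.14943864] [-0.30003647 -0.66196458 -0.57915286] 3.25
[0.49878572 0.20484304 0.14943864] [-0.30003647 -0.66196458 -0.57915286] 3.25
[0.49878572 0.20484304 0.14943864] [-0.30003647 -0.66196458 -0.57915286] 3.25
[0.49878572 0.20484304 0.14943864] [-0.30003647 -0.66196458 -0.57915286] 3.25
(np.float64(340.1977155415816), np.float64(219.5954402899142))
```

Emit:
arm_command(
  steps=[255,0,0,-0.0005,0,255,0,0,-0.001,0,255,0,0,-0.0015,0,255,0,0,-0.002,0,255,0,0,-0.002,0],
)

```text
time: 3.75
position: [0.4985, 0.2048, 0.1472]
orientation: [0.0, 0.783, -0.623, -0.0]
ft_force: [-0.8, -0.7, 0.4]
finger_gap: -0.0
```

Emit:
arm_command(
  steps=[255,0,0,-0.0004,0,255,0,0,-0.0008,0,255,0,0,-0.0012,0,255,0,0,-0.0015,0,255,0,0,-0.0015,0],
)

```text
time: 4.25
position: [0.4986, 0.2048, 0.146]
orientation: [-0.0, 0.783, -0.623, 0.0]
ft_force: [-0.3, -0.8, 2.4]
finger_gap: 0.0003
```

Emit:
arm_command(
  steps=[255,0,0,-0.0002,0,255,0,0,-0.0004,0,255,0,0,-0.0004,0],
)

```text
time: 4.55
position: [0.4986, 0.2048, 0.1455]
orientation: [-0.0, 0.783, -0.623, 0.0]
ft_force: [-1.7, 0.6, 4.0]
finger_gap: 0.0001
```

Emit:
arm_command(
  steps=[255,0,0,-0.0002,0,255,0,0,-0.0004,0,255,0,0,-0.0004,0],
)

```text
time: 4.85
position: [0.4986, 0.2048, 0.1451]
orientation: [-0.0, 0.783, -0.623, -0.0]
ft_force: [-0.9, -1.4, 5.4]
finger_gap: 0.0002
```

Emit:
arm_command(
  steps=[255,0,0,-0.0002,0,255,0,0,-0.0003,0,255,0,0,-0.0003,0],
)

```text
time: 5.15
position: [0.4986, 0.2048, 0.1448]
orientation: [-0.0, 0.783, -0.623, 0.0]
ft_force: [-1.6, -0.2, 6.0]
finger_gap: -0.0002
```

Emit:
arm_command(
  steps=[255,0,0,-0.0002,0,255,0,0,-0.0003,0,255,0,0,-0.0003,0],
)

```text
time: 5.45
position: [0.4986, 0.2048, 0.1446]
orientation: [-0.0, 0.783, -0.623, 0.0]
ft_force: [-2.4, -1.4, 7.2]
finger_gap: -0.0007
```

Emit:
arm_command(
  steps=[255,0,0,-0.0002,0,255,0,0,-0.0003,0,255,0,0,-0.0003,0],
)

```text
time: 5.75
position: [0.4986, 0.2048, 0.1444]
orientation: [-0.0, 0.783, -0.623, 0.0]
ft_force: [-2.3, -1.1, 8.4]
finger_gap: -0.0004
```

Emit:
arm_command(
  steps=[255,0,0,-0.0002,0,255,0,0,-0.0003,0,255,0,0,-0.0003,0],
)

```text
time: 6.05
position: [0.4987, 0.2048, 0.1441]
orientation: [-0.0, 0.783, -0.623, 0.0]
ft_force: [-1.9, -0.6, 6.8]
finger_gap: -0.0002
```

Emit:
arm_command(
  steps=[255,0,0,-0.0002,0,255,0,0,-0.0003,0,255,0,0,-0.0003,0],
)

```text
time: 6.35
position: [0.4986, 0.2048, 0.1438]
orientation: [-0.0, 0.783, -0.623, 0.0]
ft_force: [-1.5, -0.9, 7.5]
finger_gap: -0.0
```

Emit:
arm_command(
  steps=[255,0,0,-0.0002,0,255,0,0,-0.0003,0,255,0,0,-0.0003,0],
)

```text
time: 6.65
position: [0.4986, 0.2048, 0.1436]
orientation: [-0.0, 0.783, -0.623, 0.0]
ft_force: [-1.8, -1.3, 7.7]
finger_gap: 0.0005
```

Emit:
arm_command(
  steps=[255,0,0,-0.0002,0,255,0,0,-0.0004,0,255,0,0,-0.0005,0,255,0,0,-0.0005,0],
)

```text
time: 7.05
position: [0.4986, 0.2048, 0.1431]
orientation: [-0.0, 0.783, -0.623, 0.0]
ft_force: [-1.9, -0.5, 7.1]
finger_gap: -0.0004
```

Emit:
arm_command(
  steps=[255,0,0,-0.0002,0,255,0,0,-0.0004,0,255,0,0,-0.0005,0,255,0,0,-0.0005,0],
)

```text
time: 7.45
position: [0.4986, 0.2048, 0.1425]
orientation: [-0.0, 0.783, -0.623, 0.0]
ft_force: [-1.5, -1.0, 7.5]
finger_gap: -0.0003
```

Emit:
arm_command(
  steps=[255,0,0,-0.0002,0,255,0,0,-0.0004,0,255,0,0,-0.0005,0,255,0,0,-0.0005,0],
)

```text
time: 7.85
position: [0.4986, 0.2048, 0.1419]
orientation: [-0.0, 0.783, -0.623, 0.0]
ft_force: [-1.6, -1.4, 6.4]
finger_gap: -0.0001
```

Emit:
arm_command(
  steps=[255,0,0,-0.0002,0,255,0,0,-0.0004,0,255,0,0,-0.0004,0,255,0,0,-0.0004,0],
)

```text
time: 8.25
position: [0.4986, 0.2048, 0.1413]
orientation: [-0.0, 0.783, -0.623, -0.0]
ft_force: [-1.1, -0.1, 3.9]
finger_gap: 0.0004
```

Emit:
arm_command(
  steps=[255,0,0,-0.0002,0,255,0,0,-0.0004,0,255,0,0,-0.0004,0,255,0,0,-0.0004,0],
)

```text
time: 8.65
position: [0.4986, 0.2048, 0.1407]
orientation: [-0.0, 0.783, -0.623, -0.0]
ft_force: [-0.2, 1.0, 2.1]
finger_gap: 0.0001
```

Emit:
arm_command(
  steps=[255,0,0,-0.0002,0,255,0,0,-0.0004,0,255,0,0,-0.0004,0,255,0,0,-0.0004,0],
)

```text
time: 9.05
position: [0.4986, 0.2048, 0.1404]
orientation: [-0.0, 0.783, -0.623, -0.0]
ft_force: [-0.0, -0.6, 0.6]
finger_gap: -0.0001
```

Emit:
arm_command(
  steps=[255,0,0,-0.0002,0,255,0,0,-0.0004,0,255,0,0,-0.0004,0,255,0,0,-0.0004,0],
)

```text
time: 9.45
position: [0.4985, 0.2048, 0.14]
orientation: [0.0, 0.783, -0.623, -0.0]
ft_force: [1.2, -0.3, 0.9]
finger_gap: -0.0002
```

```bash
python3 - <<'E'
from h import *
snap('scene','s3.png',(290,190,400,300),5)
o=get_obs();print({k:v for k,v in o.items() if k in('time','ft_force','position')},list(o))
E
```

```text
{'time': 9.5, 'position': array([0.49851439, 0.20475246, 0.13999432]), 'ft_force': array([-0.28277049,  0.33508851, -0.21320614])} ['time', 'joint_positions', 'joint_vel', 'effort', 'position', 'orientation', 'ft_force', 'torque', 'finger_gap']
```

View pics/s3.png

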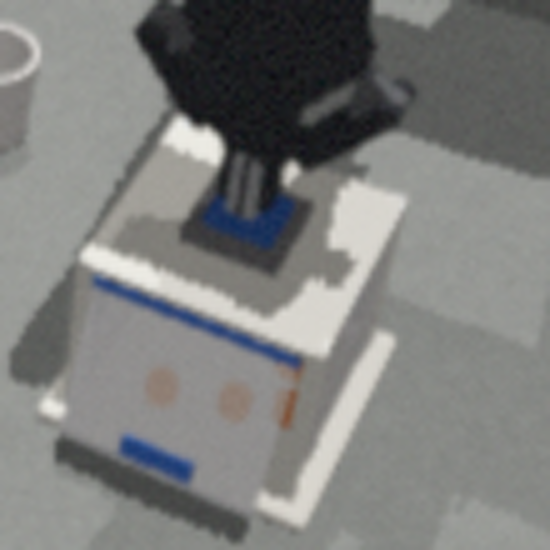

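The crop shows the closed tip on the pad at about (245,210), the pad low in the housing and the gate swung ajar. The force peaked near 7.5–8.4 N and then fell to about 0, so the latch clicked within the limit. I'll lift and head for the marker, which goes to green.

Emit:
arm_command(
  steps=[255,0,0,0.005,0,255,0,0,0.02,0,255,0,0,0.05,0,255,0,0,0.09,0,255,0,-0.03,0.1,0,255,0,-0.07,0.1,-0.1,255,0,-0.11,0.1,-0.2,255,0,-0.15,0.1,-0.3,200,0,-0.19,0.1,-0.4,150,0,-0.23,0.1,-0.5,120,0,-0.27,0.1,-0.5,120,0,-0.3,0.1,-0.5],
)

```text
time: 10.7
position: [0.4985, -0.0975, 0.2406]
orientation: [0.0, -0.604, 0.797, -0.0]
ft_force: [-0.9, -0.3, 0.5]
finger_gap: 0.0453
```

```bash
python3 - <<'E'
from m import *
a=np.load('pics/top.npy')
cv2.imwrite('pics/c1.png',cv2.resize(a[175:235,270:360],None,fx=8,fy=8,interpolation=cv2.INTER_CUBIC)[:,:,::-1])
snap('scene','s4.png',(190,160,390,310),4)
E
```

```text
(no output)
```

View pics/c1.png

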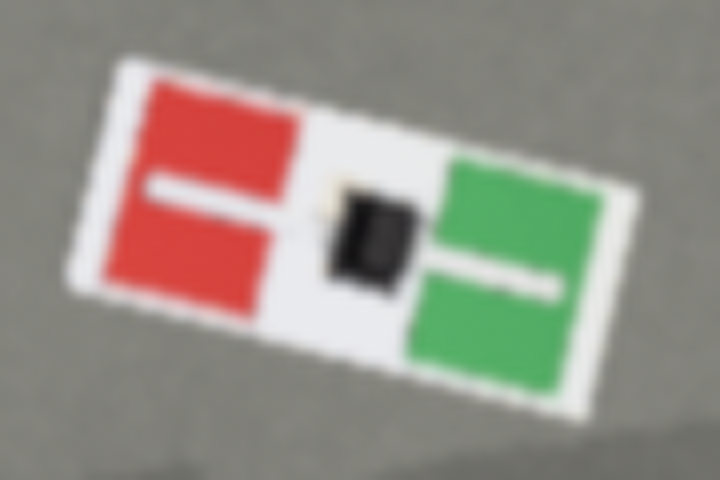

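View pics/s4.png

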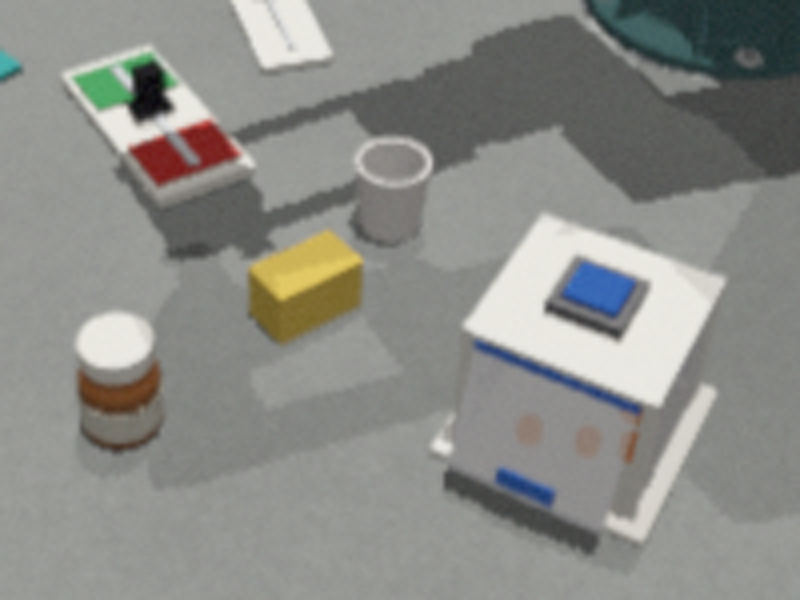

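```bash
python3 - <<'E'
from m import *
t=lambda p,z:ray('top',270+p[0]/8-.44,175+p[1]/8-.44,z)
P=np.array([t(p,.012)[:2] for p in((122,62),(638,190),(588,420),(72,288))]);print(P,P.mean(0))
for v in(P[0]-P[1],P[3]-P[2]):print('axis',np.linalg.norm(v),np.degrees(np.arctan2(v[1],v[0])))
print('marker top',t((381,237),.057))
for nm,f,bx in(('red',lambda r,g,b:r>g+70,(270,170,360,240)),('grn',grn,(270,170,360,240))):
    c,n,r=blob('top',f,bx);print(nm,n,ray('top',*c,.014),'rectc',ray('top',*r[0],.014))
print('scene marker top',ray('scene',190+150/4,160+70/4,.057), proj('scene',(.477,-.227,.057)))
print(get_obs()['position'],get_obs()['orientation'])
E
```

```text
[[ 0.5431 -0.1459]
 [ 0.4948 -0.3273]
 [ 0.4142 -0.3069]
 [ 0.4634 -0.1265]] [ 0.478875 -0.22665 ]
axis 0.18772013743868823 75.09020980507263
axis 0.18698876971625863 74.74488129694224
marker top [ 0.4787 -0.2274  0.057 ]
red 430 [ 0.4946 -0.172   0.014 ] rectc [ 0.4945 -0.1726  0.014 ]
grn 441 [ 0.4647 -0.279   0.014 ] rectc [ 0.4648 -0.2789  0.014 ]
scene marker top [ 0.4772 -0.2245  0.057 ] (np.float64(227.03997592759163), np.float64(177.15497195118985))
[ 0.49910679 -0.10120176  0.24070422] [-6.42988153e-04 -6.03511809e-01  7.97351358e-01 -1.97339035e-03]
```

Emit:
arm_command(
  steps=[120,-0.01,-0.04,0,0,120,-0.02,-0.08,0,0,120,-0.02,-0.11,-0.03,0,120,-0.02,-0.125,-0.07,0,120,-0.02,-0.127,-0.11,0,120,-0.02,-0.127,-0.13,0,120,-0.02,-0.127,-0.135,0,120,-0.02,-0.127,-0.135,0,120,-0.02,-0.127,-0.135,0],
)

```text
time: 11.65
position: [0.4796, -0.2226, 0.1064]
orientation: [0.0, -0.604, 0.797, -0.001]
ft_force: [-0.2, 0.4, 1.0]
finger_gap: 0.0455
```

```bash
python3 - <<'E'
from h import *
snap('scene','s5.png',(190,130,290,230),6)
o=get_obs();print(o['position'],o['finger_gap'],o['time'])
E
```

```text
[ 0.47980488 -0.22264705  0.10661852] 0.04505714649695651 11.7
```

View pics/s5.png

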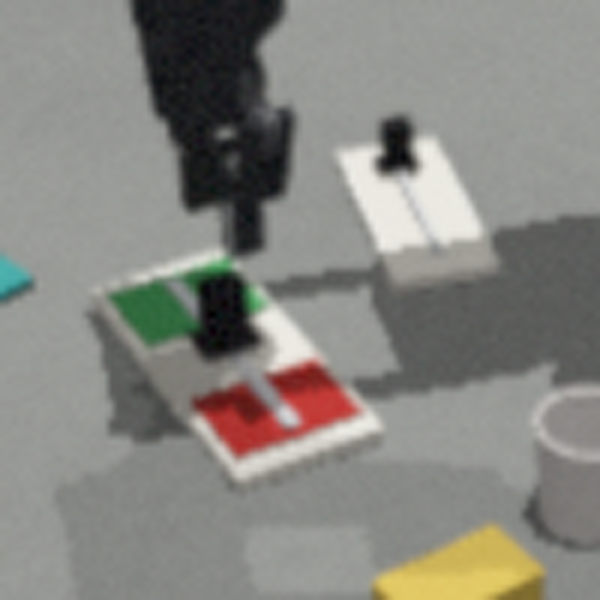

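The crop shows the marker at about (225,310) between the plates, with the gripper above it and the fingers straddling along the track.

Emit:
arm_command(
  steps=[120,-0.001,-0.0045,-0.01,0,120,-0.001,-0.0045,-0.03,0,120,-0.001,-0.0045,-0.05,0,120,-0.001,-0.0045,-0.06,0,120,-0.001,-0.0045,-0.0645,0,120,-0.001,-0.0045,-0.0645,0,120,-0.001,-0.0045,-0.0645,0],
)

```text
time: 12.4
position: [0.4781, -0.2271, 0.0411]
orientation: [0.0, -0.604, 0.797, -0.0]
ft_force: [0.9, 0.1, -0.3]
finger_gap: 0.0452
```

Emit:
arm_command(
  steps=[160,0,0,0,0,190,0,0,0,0,220,0,0,0,0,255,0,0,0,0,255,0,0,0,0,255,0,0,0,0,255,0,0,0,0],
  squeeze=25,
)

```text
time: 13.1
position: [0.4781, -0.2273, 0.0413]
orientation: [0.0, -0.604, 0.797, -0.001]
ft_force: [-0.8, -1.8, 6.2]
finger_gap: 0.0176
```

Emit:
arm_command(
  steps=[255,-0.0013,-0.0048,0,0,255,-0.0026,-0.0097,0,0,255,-0.0039,-0.0145,0,0,255,-0.0052,-0.0193,0,0,255,-0.0065,-0.0241,0,0,255,-0.0078,-0.029,0,0,255,-0.0091,-0.0338,0,0,255,-0.0104,-0.0386,0,0,255,-0.0117,-0.0434,0,0,255,-0.013,-0.0483,0,0,255,-0.013,-0.0483,0,0],
)

```text
time: 14.2
position: [0.4647, -0.2757, 0.0413]
orientation: [0.0, -0.604, 0.797, -0.0]
ft_force: [-1.5, -1.0, 6.2]
finger_gap: 0.0179
```

Emit:
arm_command(
  steps=[255,-0.0003,-0.001,0,0,255,-0.0005,-0.0019,0,0,255,-0.0005,-0.0019,0,0],
)

```text
time: 14.5
position: [0.4644, -0.277, 0.0413]
orientation: [0.0, -0.604, 0.797, -0.0]
ft_force: [-0.3, 0.2, 6.6]
finger_gap: 0.0178
```

Go in 1 mm steps until the stop is felt.

Emit:
arm_command(
  steps=[255,-0.0001,-0.0005,0,0,255,-0.0003,-0.001,0,0,255,-0.0003,-0.001,0,0],
)

```text
time: 14.8
position: [0.4641, -0.2779, 0.0413]
orientation: [0.0, -0.604, 0.797, -0.0]
ft_force: [-0.2, 1.8, 6.2]
finger_gap: 0.0176
```

Emit:
arm_command(
  steps=[255,-0.0001,-0.0005,0,0,255,-0.0003,-0.001,0,0,255,-0.0003,-0.001,0,0],
)

```text
time: 15.1
position: [0.4639, -0.2788, 0.0413]
orientation: [0.0, -0.604, 0.797, -0.0]
ft_force: [0.2, 1.9, 7.1]
finger_gap: 0.0176
```

Emit:
arm_command(
  steps=[255,-0.0001,-0.0005,0,0,255,-0.0003,-0.001,0,0,255,-0.0003,-0.001,0,0],
)

```text
time: 15.4
position: [0.4638, -0.2789, 0.0413]
orientation: [0.001, -0.604, 0.797, 0.0]
ft_force: [2.3, 5.0, 8.0]
finger_gap: 0.0178
```

Emit:
arm_command(
  steps=[200,0.0002,0.0006,0,0,160,0.0002,0.0006,0,0,120,0.0002,0.0006,0,0,120,0.0002,0.0006,0,0,120,0.0002,0.0006,0,0,120,0,0,0.01,0,120,0,0,0.03,0,120,0,0,0.06,0,120,0,0,0.1,0,120,0,-0.02,0.13,0,120,0,-0.06,0.14,0,120,0,-0.1,0.15,0],
)

```text
time: 16.6
position: [0.4636, -0.3809, 0.1932]
orientation: [0.0, -0.605, 0.796, -0.001]
ft_force: [0.6, 0.1, 0.0]
finger_gap: 0.0455
```

```bash
python3 - <<'E'
from h import *
snap('scene','s6.png',(190,140,390,290),4)
o=get_obs();print(o['position'],o['ft_force'],o['finger_gap'],o['time'])
E
```

```text
[ 0.46481003 -0.38909108  0.19486164] [ 1.82135115 -7.54922654  1.74066489] 0.045419797606131844 16.65
```

View pics/s6.png

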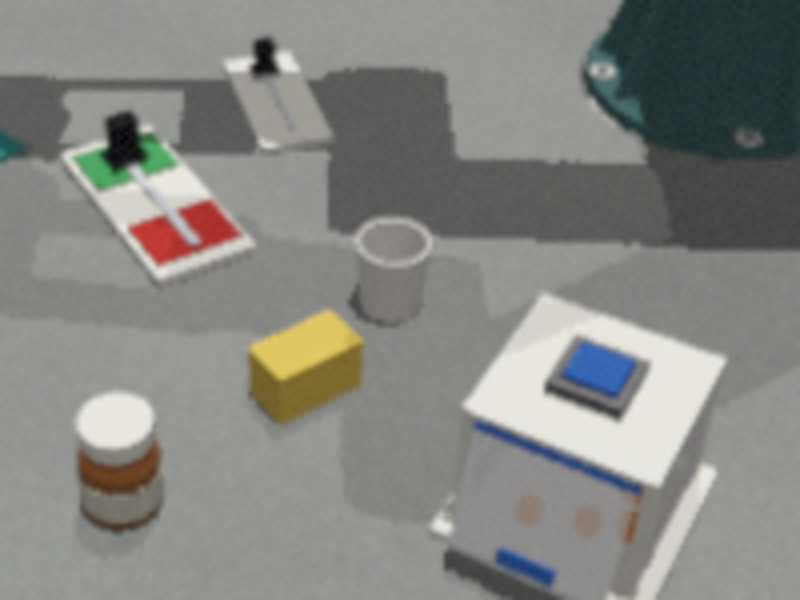

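The marker stands on the green plate at about (123,145), the pad is still down at about (600,370) with the gate ajar, and nothing else has moved. I'll let the arm settle and hand in.

Emit:
arm_command(
  steps=[120,0,0,0,0,120,0,0,0,0,120,0,0,0,0,120,0,0,0,0],
)

```text
time: 17.05
position: [0.4629, -0.3784, 0.1901]
orientation: [0.0, -0.605, 0.797, 0.001]
ft_force: [-0.7, 0.7, -0.1]
finger_gap: 0.0448
```

```bash
python3 -c "
from bench import *
print(get_obs()['ft_force'],finish_job())"
```

```text
the job is handed in; nothing more can be done
[-0.65924904  0.6706112  -0.12956041] None
```

The latch clicked within the limit, so I slid the black marker onto the green plate and let go. The job was handed in at about 17 s.

- **Latch:** Pressed slowly with closed fingers, it resisted with at most about 8.4 N. The force then fell to about zero near 6 mm. I stopped before pressing against the rigid stop. The pad stayed down and the gate stayed ajar after I lifted off, as the last picture also shows.
- **Marker:** I gripped the marker on the larger white board and slid it until I felt the end stop. The tool was then at (0.464, -0.279), and I had measured the green plate's centre at (0.465, -0.279).
- **Last checks:** The last picture shows the marker standing on the green plate, and the jar, beaker and tube box where they were. The arm is clear and reads no contact force.
- **Odd readings:** An upward force of 6–8 N showed while I gripped and slid the marker; I did not find its cause, and it was gone after release. A 7.5 N sideways reading just after retreating was probably the arm braking, as it was gone once the arm settled.

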